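# Index a locked carousel and load a strip carton into its waiting bay

## Robot

A 7-joint arm with a two-finger parallel gripper is mounted at the origin on a cart in front of the work surface, level with it; the furniture and walls round the work are solid. World frame = base frame: x ahead of the robot, y to its left, z up, the work surface at z = 0. Lengths are in mm, angles in rad, forces in N, time in s.
With the tool pointing down it reaches from about 425 to 925 mm from the base axis. Payload 6.8 kg.
Tool frame: the origin (TCP) lies at the very end of the fingers, on their centre line; the grasp point (between the pads) lies 19 mm behind it; z points along the fingers, y is the line along which they close (so a half turn about z gives the same grasp; the last joint's range is limited). The gripper opens to 88 mm and grips with 3 to 60 N. Pads are 20 mm wide; open, the fingers measure 115 mm over their backs; the gripper's body (75 mm by 178 mm) begins 61 mm behind the grasp point.
Start: joints at [1.029, 0.477, 0.022, 1.555, -0.011, 1.109, -0.083], TCP at [283.728, -612.491, 222.664] pointing down, gripper open.
Joint ranges: [-2.96, 2.96], [-0.34, 2.1], [-1.41, 1.46], [0.24, 2.44], [-1.37, 4.51], [0.17, 1.92], [-2.96, 2.96]. Speed limits (rad/s): [2.39, 2.39, 3.14, 3.14, 3.14, 3.14, 3.14].

## Interface

Orientations are given as a 3x3 rotation matrix whose columns are the frame's x, y, z axes.
In Python, from workcell import robot, optics, close_job gives the robot as it stands.
- The arm moves only by the tool apply_moves, never from a script. Its argument "steps" is a list of rows, each a list of 6 numbers: the shift along the tool's x, y, z in m, then the turn, a rotation vector about the tool's x, y, z in rad. In form: [[x, y, z, wx, wy, wz], ...]. A call has exactly 5 rows; each row shifts and turns the commanded pose from where the row before left it, along the tool's axes as they then stand; what a row does not reach is not made up. A row lasts 1/10 s, in which the tool goes at most 50 mm and 8.59 degrees, less where a joint would pass 70% of its speed; a pose out of reach is approached as far as the arm can. A call with a gripper value outside its range is refused whole. "hand" is the finger opening in m, from 0 to 0.0878, set as the call begins (left out, the last holds). The fingers move at their own pace and stop on an object; "grip_force" is the grip in N (left out, the last holds). Time passes only in rows, so rows that do not move let the fingers close, or fill a call up. It gives the time, the measured TCP pose, the force, the opening and the grip force at its end, in the units of the state.
- robot.sense(): the state, without advancing time (a new reading comes with each control period).
- optics.snapshot(name): name is "scene" or "side" or "wrist"; returns (picture, depth): 420x560x3 uint8, red, green, blue; 420x560 float32, mm along the optical axis (not along the pixel's ray), 0 where there is no reading.
- optics.calibration(name): a dict with "fx", "fy", "cx", "cy" (pixels), "rvec" (rotation vector, rad) and "tvec" (3), from world to camera coordinates, as OpenCV has them. Camera axes: x right, y down, z forward; pixel columns grow to the right and rows downward; lengths in mm; the calibration is good to about 2 mm. The wrist camera is an equidistant fisheye: a pixel r from the principal point sees the ray r / f radians off the axis. A picture is of the moment at which its call begins: read the wrist's pose just before it. calibration takes no time and is no camera call; for the wrist camera it gives the pose at the moment of the call.
- close_job(): hands the job in; it is judged then, once.
The state is a dict: "time_s": time; "joint_pos": joint angles; "qvel": joint speeds; "joint_efforts": joint torques, N m; "tool_pos": TCP position; "tcp_rot": TCP orientation; "wrist_force": force on the tool from outside, world axes, zero at the start; "wrist_torque": the same for the moment, N m; "finger_gap": finger opening in mm; "grasp_force": force on a finger pad.
Only numpy, scipy, OpenCV 4.12 (cv2) and the standard library are available. Lean on these libraries where they do the work, as an engineer would, in place of code of your own. Each camera call takes 0.05 s, during which the arm holds its last target. There are 200 camera calls.

## Task

Pull up the carousel's spring-loaded orange index ring, turn the carousel until the bay that holds only the blue pad stands at the gap in the clear guard, and let the ring drop fully home so that the carousel is locked there. Then take the strip carton out of its clear holder and stand it upright on the blue pad in that bay, its printed front facing out of the gap; set it down, do not drop it in. Leave the tubs standing in their bays, leave the carton upright throughout and do not disturb the other things on the worktop.

Things in the scene. Friction and masses are not known exactly. Their poses are not given: they have to be found in the camera images.
- stand: Carousel stand, fixed: round dark steel foot 284 mm across, 12 mm high; origin on its axis at worktop level. A clear guard wall (outer radius 140 mm, 3 mm thick, top 142 mm above the worktop) runs round it except for a gap of 50 degrees, about 116 mm wide, marked by an orange dash on the foot. z up, x from the gap to the axis: the gap faces -x.
- opening (a point): Point on the carousel's bay floor (20 mm above the worktop), 104 mm from the carousel's axis, at the middle of the guard's gap: the centre of a bay that is turned to the gap. Axes as the stand's: x points inwards to the carousel's axis, so the gap faces -x; z up.
- rotor (a joint): Angle of the carousel about its vertical axis, rad: 0 as found, positive counter-clockwise from above, stops at +-1.75. It locks only at multiples of 40 degrees (0.698 rad), with 1 to 2 degrees of play, and turns with light friction only while the index ring is up. Its five bays stand, as found, at 0, +-40 and +-80 degrees from the gap, their centres 104 mm from the axis.
- bay_front (a point): Point on the floor in the middle of the bay that faces the gap as found; turns with the carousel. Every bay has two upright side walls, inner faces 54 mm apart, 3 mm thick, 81 to 127 mm from the axis, top 150 mm above the worktop. Inwards and outwards there are only a low rail (12 mm high, 76 mm from the axis) and lip (131 mm): there fingers fit, 42 mm clear between a carton and the ring's disc.
- index_ring (a joint): How far the index ring is pulled up, m: 0 fully home (tooth in its notch), 0.018 top stop; the tooth is clear of the notches from 0.012 up. A spring pulls it down, 4.5 N at 0, 7 N at the top; it weighs 0.12 kg. Let go within about 4 degrees of a notch it drops home by itself, elsewhere it stays up on the notched crown.
- ring_grip (a point): On the carousel's axis, in the grip bar of the orange index ring, 145 mm above the worktop when home. The bar is 56 mm long (y axis), 14 mm thick (x axis), from 126 to 160 mm above the worktop, and is gripped from above across the 14 mm. Under it the disc, 74 mm across, from 112 to 126 mm. Ring, bar and these axes turn with the carousel and match the stand's when rotor is 0.
- pad_top (a point): Centre of the upper face of a loose blue round pad, 48 mm across, 6 mm thick, lying in the bay that is to be loaded (upper face 26 mm above the worktop), with about 3 mm of play; it turns with the carousel.
- carton_mid (a point): Centre (half-way up) of the strip carton, a closed white card box 46 x 46 mm, 129 mm high, about 0.05 kg. z up; -x points out of its printed front. It stands 8 mm above the worktop in the holder, front and back behind the clear walls, so there it can be gripped only by its side faces (+y and -y).
- carton_front (a point): Centre of the carton's printed front face, 23 mm from carton_mid along the carton's -x axis.
- holder: Fixed clear holder of the carton: base plate 66 (x) x 44 (y) x 8 mm, two clear upright walls across its x axis, inner faces 55 mm apart, 4 mm thick, top 133 mm above the worktop; open at both y sides. Origin at the centre of its underside; axes match the carton's as found (within 0.02 rad).
- analyser_front (a point): Middle of the lower front edge of the tall dark blue bench analyser at the back right, fixed: 347 mm wide (along y), 342 mm high, reaching 306 mm back from here. Keep hand and wrist clear of it when swinging across. A wall shelf, its underside about 0.5 m above the worktop, hangs over the back of the worktop from x = 0.6 m.
- tub_front: Black screw-cap tub, 43 mm across, 122 mm high, upright in the bay that stands at the gap at first. Origin at the centre of its underside.
- tub_1: White screw-cap tub, 42 mm across, 125 mm high, upright in another bay. Origin at the centre of its underside.
- tub_2: Black screw-cap tub like tub_front, upright in another bay. Origin at the centre of its underside.
- tub_3: White screw-cap tub like tub_1, upright in another bay. Origin at the centre of its underside.
- stapler: Loose black stapler, bystander, 100 (x) x 28 x 36 mm high. Origin at the centre of its underside.
- keys: Loose black block with three red keys, bystander, 105 (x) x 78 x 39 mm high. Origin at the centre of its underside.
- tape: Loose tape dispenser, bystander, 150 (x) x 48 x 84 mm high. Origin at the centre of its underside.
- label_roll: Loose roll of white labels, bystander, 52 mm across, 31 mm high. Origin at the centre of its underside.
- basket: White basket, bystander, 184 (x) x 138 x 76 mm high. Origin at the centre of its underside.
There are look-alikes about, which are no part of the job. What is shaped like the part that bears carton_mid but red is not meant.

How it is judged (in metres and radians):
On the way, in this order (a step that is already met when the one before it is completed fails the run):
1. the index ring is pulled up clear of its notch (value of joint index_ring above 0.0115 m), for 0.1 s.
2. the bay with the blue pad stands at the gap and the index ring has dropped home, the carton not yet in the bay (horizontal distance between pad_top and opening below 0.018 m and value of joint index_ring below 0.003 m and horizontal distance between carton_mid and opening above 0.06 m), for 0.2 s.
At the end, for the whole second after the job is handed in: The index ring is home (within 3 mm), the blue pad's bay stands at the gap (pad within 18 mm of the opening point), the carton stands on the pad within 18 mm of the opening point, upright within 7 degrees, its sides within 17 degrees of the bay's, printed front facing out of the gap, at rest (value of joint index_ring below 0.003 m and horizontal distance between each of pad_top, carton_mid and opening below 0.018 m and z of carton_mid in the frame of opening between 0.066 and 0.076 m and angle between carton_mid's own z axis and vertical below 0.12 rad and angle between the x axis of carton_mid and the x axis of opening, either way round below 0.3 rad and linear speed of carton below 0.03 m/s and x of carton_front in the frame of opening below -0.003 m); the robot touches nothing.
It fails at once if the carton is tipped over (more than 40 degrees) (angle between carton_mid's own z axis and vertical above 0.7 rad).
It fails at once if the carton is dropped into the bay (falls faster than 0.8 m/s unheld) (horizontal distance between carton_mid and opening below 0.03 m and linear speed of carton above 0.8 m/s and contact force between the fingers and carton below 0.1 N).
It fails at once if a tub is tipped (more than 20 degrees) or lifted out of its bay (angle between any of tub_front, tub_1, tub_2, tub_3's own z axis and vertical above 0.35 rad or height (world z) of any of tub_front, tub_1, tub_2, tub_3 above 0.05 m).
It fails at once if a bystander (stapler, switch block, tape dispenser, label roll, basket) is moved more than 30 mm (distance of any of stapler, keys, tape, label_roll, basket from where it was at the start of the episode above 0.03 m).
It also fails if it takes over 72 s, if anything falls off the work surface, if the arm or the gripper's body presses on something with over 40 N, if the wrist force passes 120 N, or if a joint passes its speed limit or range.

## Working session

There is one attempt and no reset: what is moved stays moved. The work goes in short steps, Python scripts to look and compute and a tool call to move; the robot and the scene stay as the last step left them, time stands still between calls to the robot, and variables do not carry over. Pictures are saved under pics/ and viewed, at most 10 in all, crops included, and the job is handed in when it is done.

Besides the shell and the picture viewer there is one more tool, called after "Request:" as a command line: name --pt "numbers of a row" for each row, then --argument value for the rest. apply_moves: Moves the arm, as the interface text tells. Its arguments: {"type":"object","properties":{"steps":{"type":"array","items":{"type":"array","items":{"type":"number"}}},"hand":{"type":"number"},"grip_force":{"type":"number"}},"required":["steps"]}

```bash
mkdir -p pics
cat > h.py <<'E'
import numpy as np,cv2
from workcell import robot,optics,close_job
def snap(n):
    c=optics.calibration(n); p,d=optics.snapshot(n); return p,d,c
def save(f,p): cv2.imwrite('pics/'+f,cv2.cvtColor(p,cv2.COLOR_RGB2BGR))
def world(c,d,us,vs,n='scene'):
    us=np.asarray(us,float);vs=np.asarray(vs,float)
    z=d[vs.astype(int),us.astype(int)]
    x=(us-c['cx'])/c['fx'];y=(vs-c['cy'])/c['fy']
    if n=='wrist':
        r=np.hypot(x,y);s=np.where(r>1e-9,np.tan(r)/np.maximum(r,1e-9),1);x=x*s;y=y*s
    P=np.stack([x*z,y*z,z],-1)
    R=cv2.Rodrigues(np.array(c['rvec'],float))[0]
    return (P-np.array(c['tvec']).reshape(3))@R
def cloud(c,d,n='scene'):
    v,u=np.mgrid[0:d.shape[0],0:d.shape[1]]
    W=world(c,d,u.ravel(),v.ravel(),n).reshape(*d.shape,3); W[d<=0]=np.nan; return W
def proj(c,P):
    R=cv2.Rodrigues(np.array(c['rvec'],float))[0]
    p=np.atleast_2d(P)@R.T+np.array(c['tvec']).reshape(3)
    return np.c_[p[:,0]/p[:,2]*c['fx']+c['cx'],p[:,1]/p[:,2]*c['fy']+c['cy']]
E
python3 - <<'E'
from h import *
for n in ('scene','side'):
    p,d,c=snap(n); save(n+'0.png',cv2.resize(p,(784,588))); np.savez('pics/'+n,p=p,d=d)
    R=cv2.Rodrigues(np.array(c['rvec'],float))[0]; print(n,-R.T@np.array(c['tvec']),R[2],c['fx'])
print(robot.sense()['tcp_rot'],robot.sense()['tool_pos'])
E
```

```text
scene [ 314.12460315  536.72211204 1225.04409685] [ 0.13657235 -0.46382244 -0.87533807] 394.6811496547882
side [-208.39341774  478.61052852 1476.26282551] [ 0.442885   -0.32921391 -0.83394909] 429.322784375365
[[ 9.07358951e-01  4.20356015e-01 -7.44733324e-04]
 [ 4.20356663e-01 -9.07357925e-01  1.36842935e-03]
 [-1.00512177e-04 -1.55471023e-03 -9.99998786e-01]] [ 283.49182255 -612.01615212  221.81510244]
```

View pics/scene0.png

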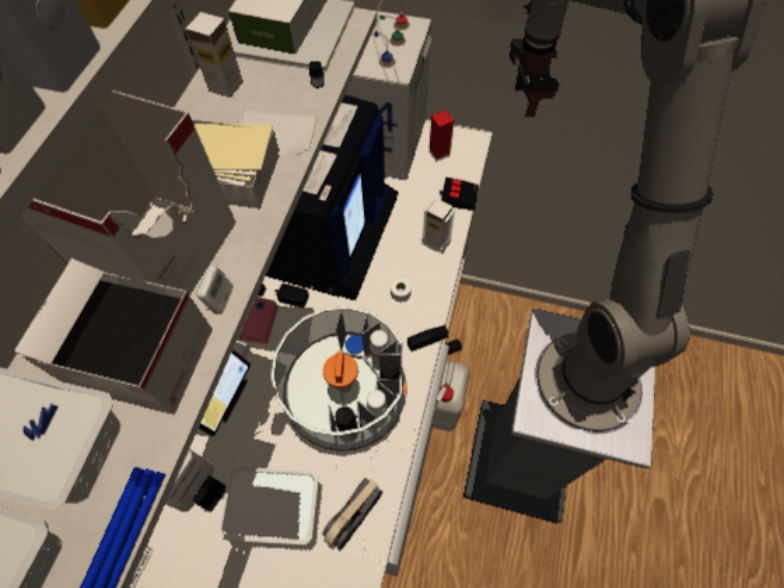

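View pics/side0.png

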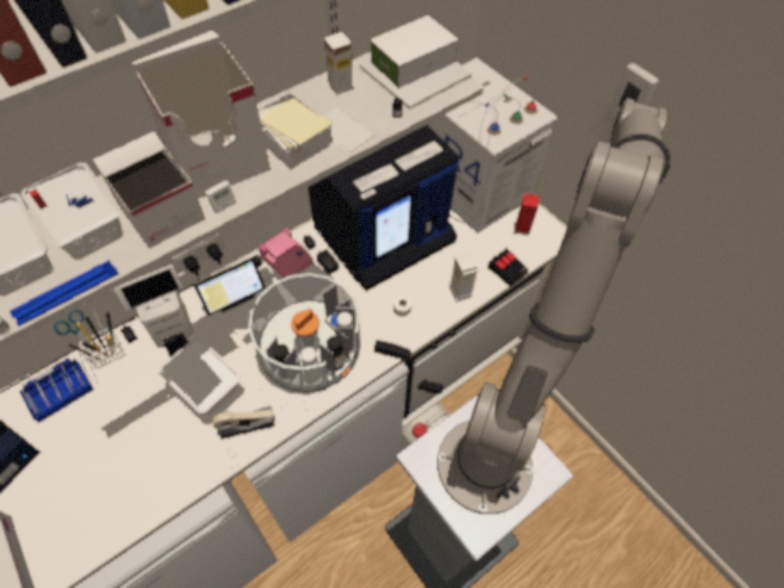

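The scene picture (784-wide) shows the orange ring at (340,370), the blue pad at (355,345) and the orange gap dash at (404,390). The white carton is at (438,225) and the red look-alike at (440,135). The side view agrees. Next I measure them.

```bash
cat > m.py <<'E'
from h import *
for n in ('scene','side'):
    z=np.load(f'pics/{n}.npz');p,d=z['p'],z['d'];c=optics.calibration(n)
    W=cloud(c,d); hsv=cv2.cvtColor(p,cv2.COLOR_RGB2HSV)
    X,Y,Z=W[...,0],W[...,1],W[...,2]
    work=(X>350)&(X<900)&(Y>-700)&(Y<400)
    for nm,lo,hi in (('orange',(5,150,100),(20,255,255)),('blue',(100,120,60),(125,255,255))):
        m=cv2.inRange(hsv,lo,hi)>0
        k,l,s,ce=cv2.connectedComponentsWithStats((m&work).astype('uint8'))
        for i in range(1,k):
            if s[i,4]>5 :
                q=W[l==i]; print(n,nm,s[i,4],ce[i].round(),np.nanmedian(q,0).round(),np.nanmin(q,0).round(),np.nanmax(q,0).round())
    # ring disc/bar tops
    m=(cv2.inRange(hsv,(5,150,60),(20,255,255))>0)&work
    for a,b in ((118,132),(150,168)):
        q=W[m&(Z>a)&(Z<b)]
        if len(q)>5:
            qq=q[:,:2].astype('float32'); print(n,'ringz',a,len(q),q.mean(0).round(1),np.round(cv2.minAreaRect(qq),1) if 0 else cv2.minAreaRect(qq))
    # carton top
    m=work&(Z>125)&(Z<148)&(Y<-180)&(X<620)
    k,l,s,ce=cv2.connectedComponentsWithStats(m.astype('uint8'))
    for i in range(1,k):
        if s[i,4]>20:
            q=W[l==i]; print(n,'top',s[i,4],ce[i].round(),q.mean(0).round(1),cv2.minAreaRect(q[:,:2].astype('float32')),p[l==i].mean(0).round())
E
python3 m.py
```

```text
scene orange 21 [327. 210.] [ 355. -649. -903.] [ 350. -699. -911.] [ 358. -604. -890.]
scene orange 15 [323. 224.] [ 355. -554. -899.] [ 352. -593. -910.] [ 359. -512. -887.]
scene orange 436 [243. 264.] [535. 164. 126.] [502.  91.  16.] [589. 199. 163.]
scene orange 17 [288. 278.] [405. 132.  12.] [401. 118.   9.] [409. 145.  20.]
scene blue 20 [275.  41.] [ 626. -528.  355.] [ 601. -537.  351.] [ 634. -493.  390.]
scene blue 57 [250. 138.] [ 603. -165.  293.] [ 599. -221.  287.] [ 607. -121.  304.]
scene blue 132 [253. 245.] [544.  58.  25.] [514.  32.  17.] [566.  82.  91.]
scene ringz 118 354 [536.2 166.2 124.9] ((538.1124877929688, 163.39051818847656), (68.78726959228516, 73.05745697021484), 19.97018814086914)
scene ringz 150 90 [536.7 164.9 158.3] ((537.1080322265625, 164.1487274169922), (14.018733024597168, 52.92347717285156), 13.215141296386719)
scene top 39 [299.  79.] [ 554.3 -610.7  136.5] ((554.1270141601562, -613.7750244140625), (1.9081370830535889, 160.79769897460938), 0.6473012566566467) [60. 55. 49.]
scene top 117 [316.  85.] [ 487.1 -601.5  129.1] ((486.864837646484
[... 1898 characters left out ...]
, 1.9283241033554077) [104.  96.  88.]
side top 93 [379. 142.] [ 487.4 -602.7  129.4] ((487.0180969238281, -602.70947265625), (45.443878173828125, 47.27995300292969), 40.0598030090332) [185.  62.  57.]
side top 36 [316. 153.] [ 592.9 -349.3  136.8] ((592.7213134765625, -349.1836853027344), (40.54725646972656, 25.096637725830078), 49.491790771484375) [28. 31. 44.]
side top 79 [292. 166.] [ 598.5 -230.7  136.5] ((601.0474853515625, -229.69691467285156), (96.24705505371094, 20.456409454345703), 79.12479400634766) [105. 112. 124.]
side top 182 [333. 187.] [ 424.5 -292.8  135.2] ((427.8618469238281, -294.68035888671875), (46.090946197509766, 68.25153350830078), 73.19174194335938) [212. 201. 186.]
```

```bash
cat > go.py <<'E'
import sys; from h import *
def rows(tx,ty,tz,yawdeg,n,start=None):
    s=robot.sense(); p=np.array(s['tool_pos']); R=np.array(s['tcp_rot'])
    a=np.degrees(np.arctan2(R[1,1],R[0,1])); d=(yawdeg-a+180)%360-180
    print('from',p.round(1),'yaw_y',a.round(1),'turn',round(d,1),'tilt',R[:2,2].round(3))
    w=-np.radians(d)/n; dp=(np.array([tx,ty,tz])-p)/n/1000; out=[]
    for i in range(n):
        y=np.radians(a+d*i/n); Y=np.array([np.cos(y),np.sin(y)]); X=np.array([-Y[1],Y[0]])
        out.append([round(float(X@dp[:2]),4),round(float(Y@dp[:2]),4),round(float(-dp[2]),4),0,0,round(w,4)])
    for i in range(0,n,5): print(str(out[i:i+5]).replace(' ',''))
if __name__=='__main__':
    a=[float(v) for v in sys.argv[1:]]; rows(*a[:4],int(a[4]))
E
python3 go.py 385 -295 260 -20 10
python3 - <<'E'
from h import *
g={}
for n in ('scene','side'):
    z=np.load(f'pics/{n}.npz');W=cloud(optics.calibration(n),z['d']).reshape(-1,3)
    W=W[np.isfinite(W).all(1)&(W[:,2]>-60)&(W[:,2]<450)]
    for x,y,h in W: 
        k=(int(x//25),int(y//25)); g[k]=max(g.get(k,-99),h)
print('y:',list(range(-425,300,25)))
for i in range(14,28): print(i*25,*['%4d'%g.get((i,j),-99) for j in range(-17,12)])
E
```

```text
from [ 283.5 -612.   221.8] yaw_y -65.1 turn 45.1 tilt [-0.001  0.001]
[[0.0225,-0.0245,-0.0038,0,0,np.float64(-0.0788)],[0.0244,-0.0226,-0.0038,0,0,np.float64(-0.0788)],[0.0261,-0.0207,-0.0038,0,0,np.float64(-0.0788)],[0.0276,-0.0185,-0.0038,0,0,np.float64(-0.0788)],[0.029,-0.0163,-0.0038,0,0,np.float64(-0.0788)]]
[[0.0302,-0.014,-0.0038,0,0,np.float64(-0.0788)],[0.0312,-0.0115,-0.0038,0,0,np.float64(-0.0788)],[0.032,-0.0091,-0.0038,0,0,np.float64(-0.0788)],[0.0326,-0.0065,-0.0038,0,0,np.float64(-0.0788)],[0.0331,-0.0039,-0.0038,0,0,np.float64(-0.0788)]]
y: [-425, -400, -375, -350, -325, -300, -275, -250, -225, -200, -175, -150, -125, -100, -75, -50, -25, 0, 25, 50, 75, 100, 125, 150, 175, 200, 225, 250, 275]
350   33    8    9    7    8    6    7    7    6    6    6    6    9    7    7   34   37   38    6    8    6   10    6    6    7    7    5    9    6
375   38    9    6    5  135  134  129    4    8    5    9    6    9    6    7   26   42   44    8    7    8    5   17   15  140  150    6    7    5
400   42    6    4    5  142  145  146    7    5    9    7    7   14    7    8   1
[... 1005 characters left out ...]
 308  294  243   77   75   74   73    6    2  136  147  144   25   24   21  122   26   28   27   28  147
600  -99  342  347  343  344  345  346  344  346  343  346  343  341  344  338   10  -99  -99  146  144   27   25   23   24   27   27   26  143  148
625  -99  347  345  346  350  346  345  347  348  346  347  348  348  349  346    6  -99  -99  -99  147  144   26   28   30   28   26  143  145    4
650  -99  346  346  347  346  351  348  347  347  348  346  348  348  348  348    5    5  -99  -99  126  147  146  145  145  145  145  147    6    6
675  -99  345  346  346  348  348  346  345  345  347  348  348  346  346  345   32   34    4  -99  -99  -99  137  144  145  147  109    4    8    9
```

Request:
apply_moves --pt "0.0225 -0.0245 -0.004 0 0 -0.079" --pt "0.0244 -0.0226 -0.004 0 0 -0.079" --pt "0.0261 -0.0207 -0.004 0 0 -0.079" --pt "0.0276 -0.0185 -0.004 0 0 -0.079" --pt "0.029 -0.0163 -0.004 0 0 -0.079" --hand 0.05 --grip_force 40

```text
time_s: 0.6
tool_pos: [334.4, -452.5, 242.4]
tcp_rot: [[0.673, 0.739, -0.001], [0.739, -0.673, 0.0], [0.0, -0.001, -1.0]]
wrist_force: [1.3, -0.5, -0.2]
finger_gap: 52.0
grasp_force: 0.0
```

Request:
apply_moves --pt "0.0302 -0.014 -0.004 0 0 -0.079" --pt "0.0312 -0.0115 -0.004 0 0 -0.079" --pt "0.032 -0.009 -0.004 0 0 -0.079" --pt "0.0326 -0.0065 -0.004 0 0 -0.079" --pt "0.033 -0.004 -0.004 0 0 -0.079"

```text
time_s: 1.1
tool_pos: [384.8, -294.2, 262.6]
tcp_rot: [[0.337, 0.941, -0.0], [0.941, -0.337, 0.0], [0.0, -0.0, -1.0]]
wrist_force: [0.9, 1.2, 0.7]
finger_gap: 50.2
grasp_force: 0.0
```

```bash
python3 - <<'E'
from h import *
p,d,c=snap('wrist'); save('w1.png',p); np.savez('pics/w1',p=p,d=d); print(c)
E
python3 go.py 537 165 230 13.5 15
```

```text
{'fx': 325.19226210127806, 'fy': 325.19226210127806, 'cx': 277.9978799301494, 'cy': 210.78049172643142, 'rvec': array([-2.81889844,  0.4896368 ,  0.07082675]), 'tvec': array([-461.39351925, -187.30771514,  389.08401823])}
from [ 387.3 -288.7  263.3] yaw_y -19.1 turn 32.6 tilt [0.001 0.002]
[[0.0318,-0.0005,0.0022,0,0,np.float64(-0.0379)],[0.0318,0.0007,0.0022,0,0,np.float64(-0.0379)],[0.0318,0.002,0.0022,0,0,np.float64(-0.0379)],[0.0317,0.0032,0.0022,0,0,np.float64(-0.0379)],[0.0316,0.0044,0.0022,0,0,np.float64(-0.0379)]]
[[0.0314,0.0055,0.0022,0,0,np.float64(-0.0379)],[0.0311,0.0067,0.0022,0,0,np.float64(-0.0379)],[0.0309,0.0079,0.0022,0,0,np.float64(-0.0379)],[0.0305,0.0091,0.0022,0,0,np.float64(-0.0379)],[0.0302,0.0102,0.0022,0,0,np.float64(-0.0379)]]
[[0.0298,0.0114,0.0022,0,0,np.float64(-0.0379)],[0.0293,0.0125,0.0022,0,0,np.float64(-0.0379)],[0.0288,0.0136,0.0022,0,0,np.float64(-0.0379)],[0.0283,0.0147,0.0022,0,0,np.float64(-0.0379)],[0.0277,0.0157,0.0022,0,0,np.float64(-0.0379)]]
```

View pics/w1.png

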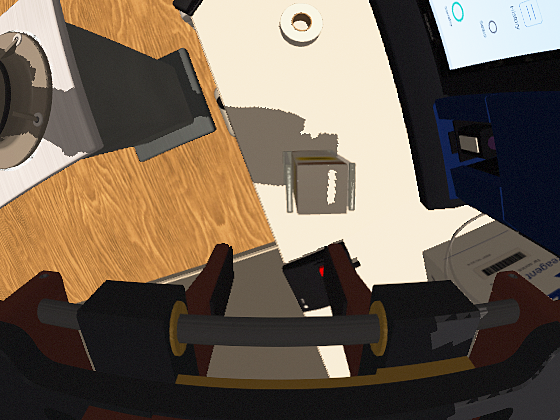

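The wrist picture shows the carton between its clear walls, centred at (325,185), with the label roll at (301,24). I can't tell which side is the printed front yet, so I'll zoom in.

Run:
```python
from h import *
P=[np.load(f'pics/{n}.npz')['p'] for n in ('scene','side','w1')]
cr=[P[0][130:190,290:340],P[1][170:220,315:355],P[2][135:225,275:365]]
save('crop.png',np.hstack([np.clip(cv2.resize(i,(260,380),interpolation=cv2.INTER_CUBIC).astype(float)*1.4,0,255).astype('uint8') for i in cr]))
```

```text
(no output)
```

View pics/crop.png

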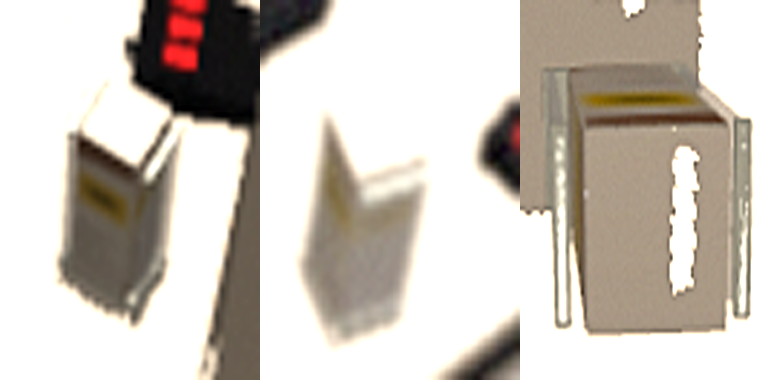

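Request:
apply_moves --pt "0.032 -0.0005 0.002 0 0 -0.038" --pt "0.032 0.0007 0.002 0 0 -0.038" --pt "0.032 0.002 0.002 0 0 -0.038" --pt "0.032 0.003 0.002 0 0 -0.038" --pt "0.0316 0.0044 0.002 0 0 -0.038"

```text
time_s: 1.65
tool_pos: [436.9, -143.1, 252.4]
tcp_rot: [[0.155, 0.988, -0.0], [0.988, -0.155, -0.0], [-0.0, -0.0, -1.0]]
wrist_force: [0.7, 0.2, -0.2]
finger_gap: 50.2
grasp_force: 0.0
```

Request:
apply_moves --pt "0.0314 0.0055 0.002 0 0 -0.038" --pt "0.0311 0.0067 0.002 0 0 -0.038" --pt "0.0309 0.0079 0.002 0 0 -0.038" --pt "0.0305 0.0091 0.002 0 0 -0.038" --pt "0.0302 0.0102 0.002 0 0 -0.038"

```text
time_s: 2.15
tool_pos: [488.8, 7.4, 242.4]
tcp_rot: [[-0.034, 0.999, -0.0], [0.999, 0.034, -0.0], [-0.0, -0.0, -1.0]]
wrist_force: [0.6, -1.0, -0.6]
finger_gap: 49.9
grasp_force: 0.0
```

Request:
apply_moves --pt "0.028 0.009 0.002 0 0 -0.038" --pt "0.0293 0.0125 0.002 0 0 -0.038" --pt "0.0288 0.0136 0.002 0 0 -0.038" --pt "0.028 0.0147 0.002 0 0 -0.038" --pt "0 0 0 0 0 0"

```text
time_s: 2.65
tool_pos: [528.1, 129.4, 234.3]
tcp_rot: [[-0.19, 0.982, -0.0], [0.982, 0.19, 0.003], [0.003, 0.0, -1.0]]
wrist_force: [-0.5, 0.2, -0.2]
finger_gap: 50.1
grasp_force: 0.0
```

```bash
python3 go.py 537 165 230 13.5 5
python3 - <<'E'
from h import *
p,d,c=snap('wrist'); save('w2.png',p); np.savez('pics/w2',p=p,d=d)
W=cloud(c,d,'wrist');hsv=cv2.cvtColor(p,cv2.COLOR_RGB2HSV)
m=(cv2.inRange(hsv,(5,130,60),(20,255,255))>0)
for a,b in ((115,135),(150,170)):
    q=W[m&(W[...,2]>a)&(W[...,2]<b)]
    if len(q)>5: print(a,len(q),q.mean(0),cv2.minAreaRect(q[:,:2].astype('float32')))
E
```

```text
from [528.1 129.4 234.3] yaw_y 11.0 turn 2.5 tilt [-0.     0.003]
[[0.0067,0.0031,0.0009,0,0,np.float64(-0.0089)],[0.0066,0.0032,0.0009,0,0,np.float64(-0.0089)],[0.0066,0.0032,0.0009,0,0,np.float64(-0.0089)],[0.0066,0.0033,0.0009,0,0,np.float64(-0.0089)],[0.0065,0.0033,0.0009,0,0,np.float64(-0.0089)]]
115 4322 [536.91669181 164.94072985 126.94531813] ((537.9197998046875, 162.68812561035156), (74.97866821289062, 74.34245300292969), 38.09414291381836)
150 1376 [537.38955246 163.79314922 160.47178416] ((537.837646484375, 162.97169494628906), (14.182485580444336, 55.2779541015625), 13.1129150390625)
```

View pics/w2.png

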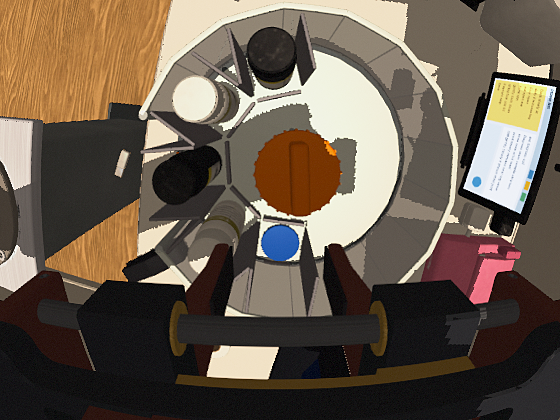

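The carton's +y face carries a yellow label, but the front, on the ±x side, still needs a close look later. The second wrist picture shows the orange ring at (298,172), with its bar matching the measured (537.8,163.0) and yaw 13.1°. The blue pad is at (280,243), 80° counter-clockwise from the gap, so the carousel has to turn -80°. Next I grip the bar.

Request:
apply_moves --pt "0.0155 0.008 0.01 0 0 -0.018" --pt "0.0155 0.008 0.01 0 0 -0.018" --pt "0 0 0.027 0 0 0" --pt "0 0 0.027 0 0 0" --pt "0 0 0.027 0 0 0"

```text
time_s: 3.2
tool_pos: [537.7, 156.4, 132.6]
tcp_rot: [[-0.217, 0.976, -0.0], [0.976, 0.217, -0.001], [-0.001, -0.0, -1.0]]
wrist_force: [0.5, -0.7, -0.1]
finger_gap: 50.1
grasp_force: 0.0
```

Request:
apply_moves --pt "0 0 0 0 0 0" --pt "0 0 0 0 0 0" --pt "0 0 0 0 0 0" --pt "0 0 0 0 0 0" --pt "0 0 0 0 0 0" --hand 0 --grip_force 45

```text
time_s: 3.7
tool_pos: [539.4, 158.6, 135.0]
tcp_rot: [[-0.219, 0.976, 0.004], [0.976, 0.219, 0.001], [0.0, 0.004, -1.0]]
wrist_force: [2.7, 1.1, -5.0]
finger_gap: 13.9
grasp_force: 42.2
```

Request:
apply_moves --pt "0 0 -0.004 0 0 0" --pt "0 0 -0.004 0 0 0" --pt "0 0 -0.004 0 0 0" --pt "0 0 -0.003 0 0 0" --pt "0 0 0 0 0 0"

```text
time_s: 4.2
tool_pos: [539.3, 158.5, 149.2]
tcp_rot: [[-0.219, 0.976, 0.003], [0.976, 0.219, 0.001], [0.001, 0.003, -1.0]]
wrist_force: [6.2, 1.5, -8.3]
finger_gap: 13.4
grasp_force: 45.0
```

Request:
apply_moves --pt "0 -0.0005 -0.0005 0 0 0.09" --pt "0 -0.0005 0 0 0 0.09" --pt "0 -0.0005 0 0 0 0.09" --pt "0 -0.0005 0 0 0 0.09" --pt "0 -0.0005 0 0 0 0.09"

```text
time_s: 4.7
tool_pos: [537.3, 158.5, 149.6]
tcp_rot: [[0.231, 0.973, 0.004], [0.973, -0.231, 0.002], [0.003, 0.004, -1.0]]
wrist_force: [7.3, 2.3, -7.6]
finger_gap: 13.8
grasp_force: 45.0
```

Run:
```python
from h import *
s=robot.sense(); print(s['wrist_force'],s['wrist_torque'])
p,d,c=snap('scene')
W=cloud(c,d);hsv=cv2.cvtColor(p,cv2.COLOR_RGB2HSV)
m=(cv2.inRange(hsv,(100,150,60),(125,255,255))>0)&(W[...,2]>15)&(W[...,2]<40)&(W[...,0]<700)
q=W[m]; q=np.median(q,0); print(q,m.sum(),np.degrees(np.arctan2(q[1]-164,q[0]-537.8)))
```

```text
[ 7.34200851  2.33141267 -7.64422076] [ 0.25581368 -1.51619484 -0.01148353]
[nan nan nan] 0 nan
  return _methods._mean(a, axis=axis, dtype=dtype,
  ret = um.true_divide(
```

Request:
apply_moves --pt "0 -0.0005 0 0 0 0.094" --pt "0 -0.0005 0 0 0 0.094" --pt "0 -0.0005 0 0 0 0.094" --pt "0 -0.0005 0 0 0 0.094" --pt "0 -0.0005 0 0 0 0.094"

```text
time_s: 5.25
tool_pos: [535.5, 159.4, 149.8]
tcp_rot: [[0.647, 0.763, 0.005], [0.763, -0.647, 0.002], [0.004, 0.003, -1.0]]
wrist_force: [9.2, 1.5, -7.0]
finger_gap: 13.8
grasp_force: 45.0
```

Request:
apply_moves --pt "0 -0.0005 0 0 0 0.094" --pt "0 -0.0005 0 0 0 0.094" --pt "0 -0.0005 0 0 0 0.094" --pt "0 -0.0005 0 0 0 0.094" --pt "0 -0.0005 0 0 0 0.094"

```text
time_s: 5.75
tool_pos: [534.2, 161.1, 149.8]
tcp_rot: [[0.922, 0.387, 0.005], [0.387, -0.922, 0.001], [0.006, 0.001, -1.0]]
wrist_force: [9.8, 0.6, -8.0]
finger_gap: 13.5
grasp_force: 45.0
```

Request:
apply_moves --pt "0 0 0 0 0 0" --pt "0 0 0 0 0 0" --pt "0 0 0 0 0 0" --pt "0 0 0 0 0 0" --pt "0 0 0 0 0 0"

```text
time_s: 6.25
tool_pos: [534.2, 161.1, 149.8]
tcp_rot: [[0.921, 0.39, 0.005], [0.39, -0.921, 0.001], [0.006, 0.001, -1.0]]
wrist_force: [9.5, 0.5, -7.8]
finger_gap: 13.7
grasp_force: 45.0
```

Run:
```python
from h import *
R=np.array(robot.sense()['tcp_rot']);print(np.degrees(np.arctan2(R[1,1],R[0,1])))
p,d,c=snap('wrist'); save('w3.png',p)
W=cloud(c,d,'wrist');hsv=cv2.cvtColor(p,cv2.COLOR_RGB2HSV)
m=(cv2.inRange(hsv,(100,120,40),(125,255,255))>0)&(W[...,2]<45)&(W[...,2]>10)&(W[...,0]<600)&(W[...,1]>0)
q=W[m]; print(m.sum(),np.median(q,0),[np.degrees(np.arctan2(q[:,1].mean()-y,q[:,0].mean()-537.8)) for y in (163,165)])
```

```text
-67.02340488054071
14 [423.73769678 129.50752344  27.08185218] [np.float64(-163.66121096056165), np.float64(-162.7457314583508)]
```

View pics/w3.png

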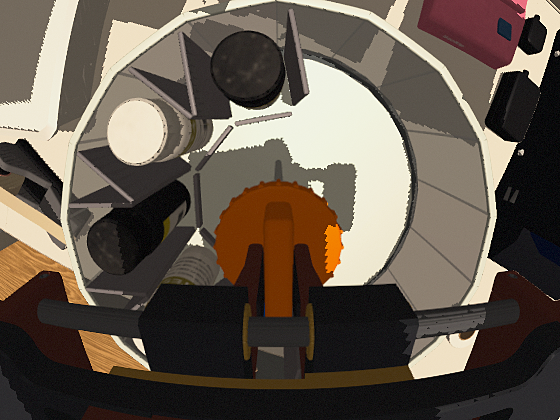

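The third wrist picture shows the carousel turned, with three tubs upright at (248,68), (140,130) and (125,235) and the pad bay towards the gap, hidden by the gripper. The tool yaw is -67.0° against a target of about -67.2°, so I lower the ring and release it.

Request:
apply_moves --pt "0 0 0.004 0 0 0" --pt "0 0 0.004 0 0 0" --pt "0 0 0.004 0 0 0" --pt "0 0 0.003 0 0 0" --pt "0 0 0 0 0 0"

```text
time_s: 6.8
tool_pos: [534.3, 161.2, 135.2]
tcp_rot: [[0.921, 0.391, 0.006], [0.391, -0.921, 0.001], [0.006, 0.001, -1.0]]
wrist_force: [8.8, 0.3, -6.9]
finger_gap: 13.5
grasp_force: 45.0
```

Request:
apply_moves --pt "0 0 0 0 0 0" --pt "0 0 0 0 0 0" --pt "0 0 0 0 0 0" --pt "0 0 0 0 0 0" --pt "0 0 0 0 0 0" --hand 0.05

```text
time_s: 7.3
tool_pos: [531.2, 161.1, 134.2]
tcp_rot: [[0.92, 0.391, -0.0], [0.391, -0.92, -0.0], [-0.0, -0.0, -1.0]]
wrist_force: [-0.2, -0.5, -0.2]
finger_gap: 49.1
grasp_force: 0.0
```

Request:
apply_moves --pt "0 0 -0.02 0 0 0" --pt "0 0 -0.02 0 0 0" --pt "0 0 -0.025 0 0 0" --pt "0 0 -0.025 0 0 0" --pt "0 0 -0.02 0 0 0"

```text
time_s: 7.8
tool_pos: [531.5, 161.3, 245.7]
tcp_rot: [[0.92, 0.391, 0.001], [0.391, -0.92, 0.0], [0.001, 0.0, -1.0]]
wrist_force: [-0.2, 1.0, -0.8]
finger_gap: 49.9
grasp_force: 0.0
```

```bash
python3 - <<'E'
from h import *
p,d,c=snap('wrist'); save('w4.png',p)
W=cloud(c,d,'wrist');hsv=cv2.cvtColor(p,cv2.COLOR_RGB2HSV)
m=(cv2.inRange(hsv,(100,120,40),(125,255,255))>0)&(W[...,2]<45)&(W[...,2]>10)&(W[...,0]<600)&(W[...,1]>0)
q=W[m]; print('pad',m.sum(),np.median(q,0),cv2.minAreaRect(q[:,:2].astype('float32')))
m=(cv2.inRange(hsv,(5,130,60),(20,255,255))>0)
for a,b in ((105,140),(145,190)):
    q=W[m&(W[...,2]>a)&(W[...,2]<b)]
    if len(q)>5: print(a,len(q),q.mean(0),np.median(q[:,2]),cv2.minAreaRect(q[:,:2].astype('float32')))
E
python3 go.py 370 -250 255 -106 12
```

```text
pad 948 [438.78078273 139.13504693  27.1238023 ] ((438.25396728515625, 138.8387451171875), (46.3133544921875, 45.494991302490234), 62.28300094604492)
105 4050 [541.53660866 163.75759765 126.87714732] 126.96011984366328 ((538.51708984375, 162.52072143554688), (74.31692504882812, 74.62942504882812), 60.558162689208984)
145 1131 [540.63492219 163.39992786 160.35109364] 160.70522535204807 ((538.8329467773438, 162.76055908203125), (55.846981048583984, 13.31017780303955), 22.324705123901367)
from [533.1 162.  248.8] yaw_y -67.0 turn -39.0 tilt [0.006 0.002]
[[-0.0259,0.0263,-0.0005,0,0,np.float64(0.0568)],[-0.0244,0.0277,-0.0005,0,0,np.float64(0.0568)],[-0.0228,0.029,-0.0005,0,0,np.float64(0.0568)],[-0.0211,0.0303,-0.0005,0,0,np.float64(0.0568)],[-0.0194,0.0314,-0.0005,0,0,np.float64(0.0568)]]
[[-0.0175,0.0325,-0.0005,0,0,np.float64(0.0568)],[-0.0157,0.0334,-0.0005,0,0,np.float64(0.0568)],[-0.0137,0.0343,-0.0005,0,0,np.float64(0.0568)],[-0.0118,0.035,-0.0005,0,0,np.float64(0.0568)],[-0.0098,0.0356,-0.0005,0,0,np.float64(0.0568)]]
[[-0.0077,0.0361,-0.0005,0,0,np.float64(0.0568)],[-0.0057,0.0365,-0.0005,0,0,np.float64(0.0568)]]
```

```bash
python3 - <<'E'
from h import *
c=optics.calibration('wrist');s=robot.sense()
R=cv2.Rodrigues(c['rvec'])[0];T=np.array(s['tcp_rot'])
print('cam in tool',T.T@(-R.T@c['tvec']-s['tool_pos']),'axis in tool',T.T@R[2])
E
python3 go.py 345 -270 200 -106 15
```

```text
cam in tool [  76.54998699    0.38927772 -163.1002173 ] axis in tool [-2.80158981e-01  1.07406651e-04  9.59953610e-01]
from [533.1 162.  248.8] yaw_y -67.0 turn -39.0 tilt [0.006 0.002]
[[-0.0228,0.0216,0.0033,0,0,np.float64(0.0454)],[-0.0218,0.0226,0.0033,0,0,np.float64(0.0454)],[-0.0208,0.0236,0.0033,0,0,np.float64(0.0454)],[-0.0197,0.0245,0.0033,0,0,np.float64(0.0454)],[-0.0185,0.0254,0.0033,0,0,np.float64(0.0454)]]
[[-0.0174,0.0262,0.0033,0,0,np.float64(0.0454)],[-0.0162,0.0269,0.0033,0,0,np.float64(0.0454)],[-0.0149,0.0276,0.0033,0,0,np.float64(0.0454)],[-0.0136,0.0283,0.0033,0,0,np.float64(0.0454)],[-0.0123,0.0289,0.0033,0,0,np.float64(0.0454)]]
[[-0.011,0.0294,0.0033,0,0,np.float64(0.0454)],[-0.0097,0.0299,0.0033,0,0,np.float64(0.0454)],[-0.0083,0.0303,0.0033,0,0,np.float64(0.0454)],[-0.0069,0.0306,0.0033,0,0,np.float64(0.0454)],[-0.0055,0.0309,0.0033,0,0,np.float64(0.0454)]]
```

```bash
python3 go.py 426 -294 240 -106.3 15
```

```text
from [533.1 162.  248.8] yaw_y -67.0 turn -39.3 tilt [0.006 0.002]
[[-0.0185,0.0252,0.0006,0,0,np.float64(0.0458)],[-0.0173,0.026,0.0006,0,0,np.float64(0.0458)],[-0.0161,0.0268,0.0006,0,0,np.float64(0.0458)],[-0.0148,0.0275,0.0006,0,0,np.float64(0.0458)],[-0.0136,0.0281,0.0006,0,0,np.float64(0.0458)]]
[[-0.0123,0.0287,0.0006,0,0,np.float64(0.0458)],[-0.0109,0.0292,0.0006,0,0,np.float64(0.0458)],[-0.0096,0.0297,0.0006,0,0,np.float64(0.0458)],[-0.0082,0.0301,0.0006,0,0,np.float64(0.0458)],[-0.0068,0.0305,0.0006,0,0,np.float64(0.0458)]]
[[-0.0054,0.0307,0.0006,0,0,np.float64(0.0458)],[-0.004,0.031,0.0006,0,0,np.float64(0.0458)],[-0.0026,0.0311,0.0006,0,0,np.float64(0.0458)],[-0.0012,0.0312,0.0006,0,0,np.float64(0.0458)],[0.0003,0.0312,0.0006,0,0,np.float64(0.0458)]]
```

Request:
apply_moves --pt "-0.0185 0.0252 0 0 0 0.046" --pt "-0.0173 0.026 0 0 0 0.046" --pt "-0.0161 0.0268 0 0 0 0.046" --pt "-0.0148 0.0275 0 0 0 0.046" --pt "-0.0136 0.028 0 0 0 0.046" --hand 0.086

```text
time_s: 8.35
tool_pos: [494.9, 8.0, 243.8]
tcp_rot: [[0.986, 0.169, -0.0], [0.169, -0.986, -0.0], [-0.0, 0.0, -1.0]]
wrist_force: [0.6, 0.2, -0.4]
finger_gap: 85.0
grasp_force: 0.0
```

Request:
apply_moves --pt "-0.0123 0.0287 0 0 0 0.046" --pt "-0.011 0.0292 0 0 0 0.046" --pt "-0.0096 0.0297 0 0 0 0.046" --pt "-0.0082 0.03 0 0 0 0.046" --pt "-0.0068 0.0305 0 0 0 0.046"

```text
time_s: 8.85
tool_pos: [458.9, -143.7, 243.9]
tcp_rot: [[0.998, -0.06, -0.0], [-0.06, -0.998, -0.0], [-0.0, 0.0, -1.0]]
wrist_force: [0.2, -0.3, -0.2]
finger_gap: 86.3
grasp_force: 0.0
```

Request:
apply_moves --pt "-0.0054 0.0307 0 0 0 0.046" --pt "-0.004 0.031 0 0 0 0.046" --pt "-0.0026 0.031 0 0 0 0.046" --pt "-0.0012 0.031 0 0 0 0.046" --pt "0 0.031 0 0 0 0.046"

```text
time_s: 9.35
tool_pos: [422.7, -294.9, 243.8]
tcp_rot: [[0.958, -0.286, -0.0], [-0.286, -0.958, 0.0], [-0.0, 0.0, -1.0]]
wrist_force: [-0.6, 0.2, 1.0]
finger_gap: 86.2
grasp_force: 0.0
```

```bash
python3 - <<'E'
from h import *
p,d,c=snap('wrist'); save('w5.png',p);np.savez('pics/w5',p=p,d=d)
W=cloud(c,d,'wrist')
m=(W[...,2]>132)&(W[...,2]<145)&(np.hypot(W[...,0]-426,W[...,1]+294)<50)
for a,b in ((135,145),(130,135)):
    q=W[(W[...,2]>a)&(W[...,2]<b)&(np.hypot(W[...,0]-426,W[...,1]+294)<50)]
    if len(q)>20: print(a,len(q),q.mean(0),cv2.minAreaRect(q[:,:2].astype('float32')))
p,d,c=snap('side');np.savez('pics/side2',p=p,d=d)
E
python3 go.py 426 -294 105 -106.3 5
```

```text
135 2834 [ 428.23992254 -296.27664386  138.48200795] ((426.67578125, -295.86810302734375), (45.32255935668945, 63.00212860107422), 71.7126235961914)
130 703 [ 428.49474847 -295.61603769  133.59540018] ((426.3750915527344, -295.53466796875), (45.460060119628906, 64.41596984863281), 71.99787139892578)
from [ 421.2 -298.1  243.8] yaw_y -106.9 turn 0.6 tilt [-0.001 -0.002]
[[0.0007,-0.0011,0.0278,0,0,np.float64(-0.0023)],[0.0007,-0.0011,0.0278,0,0,np.float64(-0.0023)],[0.0007,-0.0011,0.0278,0,0,np.float64(-0.0023)],[0.0007,-0.0011,0.0278,0,0,np.float64(-0.0023)],[0.0007,-0.0011,0.0278,0,0,np.float64(-0.0023)]]
```

View pics/w5.png

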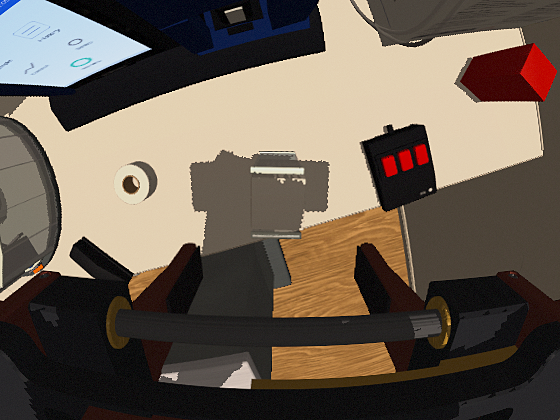

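The fifth wrist picture shows the carton top at (276,200), the fingers straddling it, the keys at (402,165) and the label roll at (135,182). The +x face shows no print here, so I'll check numerically which faces carry yellow.

Run:
```python
from h import *
y=np.radians(-18.1);X=np.array([np.cos(y),np.sin(y)]);Yv=np.array([-X[1],X[0]])
for n,pp in (('scene','scene'),('side','side'),('side2','side'),('w1',0),('w5',0)):
    z=np.load(f'pics/{n}.npz');p,d=z['p'],z['d']
    if pp==0:
        c=None
        if n!='w5': 
            c={'fx':325.19226,'fy':325.19226,'cx':277.99788,'cy':210.78049,'rvec':np.array([-2.81889844,0.4896368,0.07082675]),'tvec':np.array([-461.39351925,-187.30771514,389.08401823])}
        else: c=optics.calibration('wrist')
        W=cloud(c,d,'wrist')
    else: W=cloud(optics.calibration(pp),d)
    r=W[...,:2]-[426.5,-295.6];a=r@X;b=r@Yv;Z=W[...,2]
    hsv=cv2.cvtColor(p,cv2.COLOR_RGB2HSV)
    for nm,m in (('-x',(a>-33)&(a<-18)&(abs(b)<22)),('+x',(a>19)&(a<33)&(abs(b)<22)),('+y',(b>19)&(b<28)&(abs(a)<20)),('-y',(b<-19)&(b>-28)&(abs(a)<20))):
        m=m&(Z>15)&(Z<128); 
        if m.sum()<8: continue
        print(n,nm,m.sum())
        for lo in range(20,128,12):
            k=m&(Z>=lo)&(Z<lo+12)
            if k.sum()>2: print('   ',lo,k.sum(),np.median(hsv[k],0),np.median(p[k],0))
```

```text
scene -x 121
    20 15 [ 20.  35. 102.] [102.  98.  89.]
    32 12 [17.  38.5 78. ] [78.  73.5 66.5]
    44 11 [16. 44. 67.] [67. 62. 57.]
    56 12 [17.  43.  75.5] [75.5 70.5 64. ]
    68 9 [16. 44. 82.] [82. 76. 68.]
    80 15 [16. 43. 68.] [68. 63. 58.]
    92 15 [17. 47. 72.] [72. 66. 58.]
    104 12 [18.  49.5 88.5] [88.5 81.5 71. ]
    116 17 [ 19.  47. 105.] [105.  97.  87.]
scene +x 26
    20 3 [17. 43. 98.] [98. 91. 82.]
    32 3 [ 16.  46. 106.] [106.  97.  87.]
    80 5 [17. 61. 89.] [89. 80. 67.]
    92 4 [17.5 48.  98. ] [98.  90.  79.5]
    116 4 [14.  71.5 75.5] [75.5 65.5 56. ]
scene +y 185
    20 14 [16.  52.  67.5] [67.5 61.  54. ]
    32 19 [16. 52. 69.] [69. 63. 55.]
    44 20 [16.  51.  66.5] [66.5 60.5 53.5]
    56 18 [16. 52. 71.] [71. 64. 56.]
    68 22 [19. 70. 72.] [72.  64.  51.5]
    80 18 [ 21.  182.   62.5] [62.5 49.  18.5]
    92 22 [ 20.5 181.   66. ] [66. 52. 19.]
    104 21 [17. 72. 71.] [71. 62. 51.]
    116 21 [13. 93. 50.] [50. 40. 32.]
side -x 141
    20 13 [ 14.  33. 114.] [114. 108. 100.]
    32 12 [ 13.   32.5 111. ] [111. 103.  97.]
    44 1
[... 2286 characters left out ...]
55. 97.] [97. 87. 76.]
    56 42 [16. 49. 99.] [99. 90. 80.]
    68 46 [ 19.  78. 102.] [102.  90.  72.]
    80 55 [ 22. 197.  93.] [93. 73. 21.]
    92 58 [ 22.  207.   91.5] [91.5 71.5 17. ]
    104 64 [ 18.  73. 103.] [103.   91.   73.5]
    116 73 [ 13. 122.  70.] [70. 50. 36.]
w5 -x 82
    116 82 [17. 49. 94.] [94.  85.5 76. ]
w5 +x 612
    20 36 [ 21.   27.  127.5] [127.5 124.  114.5]
    32 47 [17. 39. 84.] [84. 78. 71.]
    44 50 [18. 39. 88.] [88. 83. 75.]
    56 47 [18. 38. 89.] [89. 83. 76.]
    68 63 [16. 42. 84.] [84. 77. 69.]
    80 57 [17. 44. 82.] [82. 76. 68.]
    92 80 [17. 45. 84.] [84. 78. 70.]
    104 83 [15. 44. 85.] [85. 77. 70.]
    116 139 [17. 52. 90.] [90. 81. 70.]
```

Request:
apply_moves --pt "0.0044 -0.004 0.01 0 0 0.02" --pt "0 0 0.03 0 0 0" --pt "0 0 0.035 0 0 0" --pt "0 0 0.035 0 0 0" --pt "0 0 0.035 0 0 0"

```text
time_s: 9.95
tool_pos: [429.4, -288.9, 97.2]
tcp_rot: [[0.954, -0.301, 0.0], [-0.301, -0.954, 0.001], [0.0, -0.001, -1.0]]
wrist_force: [1.4, -0.5, -0.0]
finger_gap: 85.9
grasp_force: 0.0
```

Request:
apply_moves --pt "0 0 0 0 0 0" --pt "0 0 0 0 0 0" --pt "0 0 0 0 0 0" --pt "0 0 0 0 0 0" --pt "0 0 0 0 0 0" --hand 0.02 --grip_force 15

```text
time_s: 10.45
tool_pos: [429.5, -291.8, 100.6]
tcp_rot: [[0.953, -0.303, 0.002], [-0.303, -0.953, -0.001], [0.003, 0.0, -1.0]]
wrist_force: [-0.8, 0.1, -0.3]
finger_gap: 49.3
grasp_force: 0.1
```

Request:
apply_moves --pt "0 0 0 0 0 0" --pt "0 0 -0.02 0 0 0" --pt "0 0 -0.04 0 0 0" --pt "0 0 -0.045 0 0 0" --pt "0 0 -0.045 0 0 0"

```text
time_s: 10.95
tool_pos: [428.1, -291.1, 250.8]
tcp_rot: [[0.953, -0.304, -0.0], [-0.304, -0.953, 0.0], [-0.001, -0.0, -1.0]]
wrist_force: [1.8, -0.8, -1.6]
finger_gap: 47.3
grasp_force: 14.9
```

```bash
python3 - <<'E'
from h import *
p,d,c=snap('wrist'); q,_,_=snap('side'); r,_,c2=snap('scene'); P=proj(c2,[[427,-296,190]])[0].astype(int);cs=optics.calibration('side');Q=proj(cs,[[427,-296,190]])[0].astype(int)
print(P,Q)
f=lambda i,u,v,w:cv2.resize(i[max(v-w,0):v+w,max(u-w,0):u+w],(260,260),interpolation=cv2.INTER_CUBIC)
save('w6.png',np.clip(np.hstack([f(p,278,300,110),f(q,*Q,40),f(r,*P,40)])*1.4,0,255).astype('uint8'))
E
python3 go.py 430 -185 160 -78 5
```

```text
[314 138] [334 177]
from [ 430.3 -292.3  252.5] yaw_y -107.7 turn 29.7 tilt [ 0.006 -0.003]
[[-0.0066,-0.0204,0.0185,0,0,np.float64(-0.1036)],[-0.0044,-0.021,0.0185,0,0,np.float64(-0.1036)],[-0.0022,-0.0213,0.0185,0,0,np.float64(-0.1036)],[-0.0,-0.0215,0.0185,0,0,np.float64(-0.1036)],[0.0022,-0.0213,0.0185,0,0,np.float64(-0.1036)]]
```

View pics/w6.png

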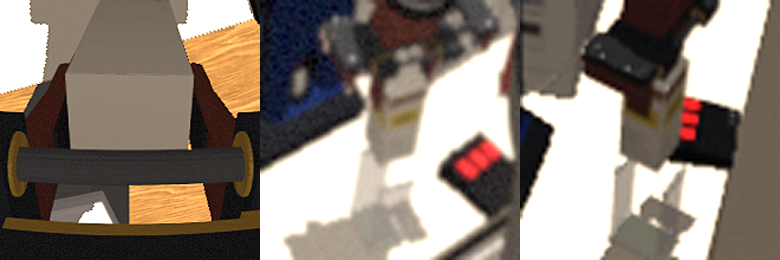

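In the close-ups the wrist view shows a blank +x face and the side view shows a yellow band on the -x face, so the printed front faces the robot. I'll set the carton down at (430,-190) with its x axis at yaw 13°, then re-grip it front to back.

Request:
apply_moves --pt "-0.0066 -0.02 0 0 0 -0.106" --pt "-0.0044 -0.02 0 0 0 -0.106" --pt "-0.0022 -0.02 0 0 0 -0.106" --pt "0 -0.02 0 0 0 -0.106" --pt "0.002 -0.02 0 0 0 -0.106"

```text
time_s: 11.6
tool_pos: [426.2, -188.4, 247.7]
tcp_rot: [[0.975, 0.224, -0.002], [0.224, -0.975, 0.001], [-0.002, -0.001, -1.0]]
wrist_force: [0.0, -0.1, 0.1]
finger_gap: 47.3
grasp_force: 14.9
```

Request:
apply_moves --pt "0 0 0.03 0 0 0" --pt "0 0 0.035 0 0 0" --pt "0 0 0.035 0 0 0" --pt "0 0 0.025 0 0 0" --pt "0 0 0.015 0 0 0"

```text
time_s: 12.1
tool_pos: [424.8, -188.7, 105.9]
tcp_rot: [[0.975, 0.22, -0.005], [0.22, -0.975, 0.002], [-0.005, -0.003, -1.0]]
wrist_force: [0.1, 0.4, -0.2]
finger_gap: 47.4
grasp_force: 14.9
```

Request:
apply_moves --pt "0 0 0.006 0 0 0" --pt "0 0 0.004 0 0 0" --pt "0 0 0.002 0 0 0" --pt "0 0 0 0 0 0" --pt "0 0 0 0 0 0"

```text
time_s: 12.6
tool_pos: [427.8, -189.8, 97.8]
tcp_rot: [[0.976, 0.22, 0.001], [0.22, -0.976, -0.0], [0.001, 0.001, -1.0]]
wrist_force: [-0.3, 0.0, -0.2]
finger_gap: 47.2
grasp_force: 14.9
```

Request:
apply_moves --pt "0 0 0.001 0 0 0" --pt "0 0 0.001 0 0 0" --pt "0 0 0.001 0 0 0" --pt "0 0 0 0 0 0" --pt "0 0 0 0 0 0"

```text
time_s: 13.1
tool_pos: [427.3, -189.5, 94.1]
tcp_rot: [[0.975, 0.22, -0.0], [0.22, -0.975, 0.0], [-0.0, -0.0, -1.0]]
wrist_force: [0.0, 0.5, -1.2]
finger_gap: 47.5
grasp_force: 14.9
```

Request:
apply_moves --pt "0 0 0.001 0 0 0" --pt "0 0 0.0005 0 0 0" --pt "0 0 0 0 0 0" --pt "0 0 0 0 0 0" --pt "0 0 0 0 0 0"

```text
time_s: 13.6
tool_pos: [427.4, -189.6, 92.7]
tcp_rot: [[0.976, 0.22, 0.0], [0.22, -0.976, -0.0], [0.0, 0.0, -1.0]]
wrist_force: [0.5, -0.3, -0.3]
finger_gap: 47.3
grasp_force: 14.9
```

Request:
apply_moves --pt "0 0 0.001 0 0 0" --pt "0 0 0.001 0 0 0" --pt "0 0 0 0 0 0" --pt "0 0 0 0 0 0" --pt "0 0 0 0 0 0"

```text
time_s: 14.1
tool_pos: [428.1, -191.1, 91.5]
tcp_rot: [[0.976, 0.219, 0.002], [0.219, -0.976, -0.002], [0.002, 0.002, -1.0]]
wrist_force: [-0.5, -3.2, 7.0]
finger_gap: 46.8
grasp_force: 15.0
```

Request:
apply_moves --pt "0 0 0 0 0 0" --pt "0 0 0 0 0 0" --pt "0 0 0 0 0 0" --pt "0 0 0 0 0 0" --pt "0 0 0 0 0 0" --hand 0.086

```text
time_s: 14.6
tool_pos: [427.3, -189.4, 90.5]
tcp_rot: [[0.975, 0.22, -0.0], [0.22, -0.975, 0.0], [-0.0, -0.0, -1.0]]
wrist_force: [-0.5, 0.3, 0.4]
finger_gap: 83.3
grasp_force: 0.0
```

Request:
apply_moves --pt "0 0 -0.02 0 0 0" --pt "0 0 -0.03 0 0 0" --pt "0 0 -0.04 0 0 -0.04" --pt "0 0 -0.02 0 0 -0.13" --pt "0 0 0 0 0 -0.14"

```text
time_s: 15.1
tool_pos: [429.3, -190.1, 203.9]
tcp_rot: [[0.859, 0.512, 0.006], [0.512, -0.859, -0.002], [0.004, 0.005, -1.0]]
wrist_force: [0.3, 0.3, -0.1]
finger_gap: 85.8
grasp_force: 0.0
```

Request:
apply_moves --pt "0 0 0 0 0 -0.14" --pt "0 0 0 0 0 -0.14" --pt "0 0 0 0 0 -0.14" --pt "0 0 0 0 0 -0.14" --pt "0 0 0 0 0 -0.14"

```text
time_s: 15.6
tool_pos: [427.2, -189.5, 200.6]
tcp_rot: [[0.327, 0.945, -0.0], [0.945, -0.327, 0.0], [0.0, -0.0, -1.0]]
wrist_force: [0.2, -0.1, -0.3]
finger_gap: 85.8
grasp_force: 0.0
```

Request:
apply_moves --pt "0 0 0 0 0 -0.14" --pt "0 0 0 0 0 -0.14" --pt "0 0 0 0 0 -0.14" --pt "0 0 0 0 0 -0.14" --pt "0 0 0 0 0 0"

```text
time_s: 16.1
tool_pos: [427.2, -189.5, 200.5]
tcp_rot: [[-0.22, 0.975, -0.0], [0.975, 0.22, 0.0], [0.0, -0.0, -1.0]]
wrist_force: [-0.8, 0.3, 1.3]
finger_gap: 86.2
grasp_force: 0.0
```

```bash
python3 - <<'E'
from h import *
p,d,c=snap('wrist'); W=cloud(c,d,'wrist')
q=W[(W[...,2]>122)&(W[...,2]<138)&(np.hypot(W[...,0]-428,W[...,1]+190)<45)]
print(len(q),q.mean(0),cv2.minAreaRect(q[:,:2].astype('float32')))
p,d,c=snap('scene'); W=cloud(c,d); q=W[(W[...,2]>118)&(W[...,2]<138)&(np.hypot(W[...,0]-428,W[...,1]+190)<45)]
if len(q): print(len(q),q.mean(0),cv2.minAreaRect(q[:,:2].astype('float32')))
E
python3 go.py 428 -190 88 12.7 5
```

```text
3613 [ 425.73316354 -190.64764776  130.39745562] ((425.9717102050781, -192.174072265625), (45.824920654296875, 46.860572814941406), 12.84288501739502)
188 [ 424.34235112 -189.80648123  128.18579736] ((425.41436767578125, -191.34457397460938), (46.67838668823242, 50.59894561767578), 12.470678329467773)
from [ 427.2 -189.6  200.6] yaw_y 12.4 turn 0.3 tilt [-0.  0.]
[[-0.0001,0.0001,0.0225,0,0,np.float64(-0.0009)],[-0.0001,0.0001,0.0225,0,0,np.float64(-0.0009)],[-0.0001,0.0001,0.0225,0,0,np.float64(-0.0009)],[-0.0001,0.0001,0.0225,0,0,np.float64(-0.0009)],[-0.0001,0.0001,0.0225,0,0,np.float64(-0.0009)]]
```

Request:
apply_moves --pt "-0.002 0 0.02 0 0 0" --pt "0 0 0.024 0 0 0" --pt "0 0 0.024 0 0 0" --pt "0 0 0.02 0 0 0" --pt "0 0 0.015 0 0 0"

```text
time_s: 16.7
tool_pos: [427.3, -191.3, 96.4]
tcp_rot: [[-0.216, 0.976, -0.001], [0.976, 0.216, 0.0], [0.001, -0.001, -1.0]]
wrist_force: [1.0, 0.7, 0.1]
finger_gap: 86.0
grasp_force: 0.0
```

Request:
apply_moves --pt "0 0 0 0 0 0" --pt "0 0 0 0 0 0" --pt "0 0 0 0 0 0" --pt "0 0 0 0 0 0" --pt "0 0 0 0 0 0" --hand 0.02

```text
time_s: 17.2
tool_pos: [428.2, -191.7, 98.3]
tcp_rot: [[-0.219, 0.976, 0.001], [0.976, 0.219, -0.001], [-0.001, 0.001, -1.0]]
wrist_force: [-0.5, 0.5, -0.2]
finger_gap: 49.4
grasp_force: 0.1
```

Request:
apply_moves --pt "0 0 0 0 0 0" --pt "0 0 -0.03 0 0 0" --pt "0 0 -0.045 0 0 0" --pt "0 0 -0.045 0 0 0" --pt "0 0 -0.045 0 0 0"

```text
time_s: 17.7
tool_pos: [427.3, -191.3, 264.5]
tcp_rot: [[-0.219, 0.976, -0.0], [0.976, 0.219, 0.0], [0.0, -0.0, -1.0]]
wrist_force: [1.1, 0.3, -0.7]
finger_gap: 46.7
grasp_force: 14.9
```

Request:
apply_moves --pt "0 0 -0.02 0 0 0" --pt "0 0 -0.01 0 0 0" --pt "0 0 0 0 0 0" --pt "0 0 0 0 0 0" --pt "0 0 0 0 0 0"

```text
time_s: 18.2
tool_pos: [426.8, -191.2, 290.9]
tcp_rot: [[-0.219, 0.976, -0.003], [0.976, 0.219, 0.001], [0.002, -0.003, -1.0]]
wrist_force: [-0.0, 0.0, -0.9]
finger_gap: 46.8
grasp_force: 14.9
```

```bash
python3 go.py 437.5 139 310 13.1 10
```

```text
from [ 426.8 -191.2  290.9] yaw_y 12.7 turn 0.4 tilt [-0.003  0.001]
[[0.032,0.0083,-0.0019,0,0,np.float64(-0.0008)],[0.032,0.0083,-0.0019,0,0,np.float64(-0.0008)],[0.032,0.0083,-0.0019,0,0,np.float64(-0.0008)],[0.032,0.0084,-0.0019,0,0,np.float64(-0.0008)],[0.032,0.0084,-0.0019,0,0,np.float64(-0.0008)]]
[[0.032,0.0084,-0.0019,0,0,np.float64(-0.0008)],[0.0319,0.0084,-0.0019,0,0,np.float64(-0.0008)],[0.0319,0.0084,-0.0019,0,0,np.float64(-0.0008)],[0.0319,0.0085,-0.0019,0,0,np.float64(-0.0008)],[0.0319,0.0085,-0.0019,0,0,np.float64(-0.0008)]]
```

Request:
apply_moves --pt "0.032 0.0083 0 0 0 0" --pt "0.032 0.0083 0 0 0 0" --pt "0.032 0.0083 0 0 0 0" --pt "0.032 0.0084 0 0 0 0" --pt "0.032 0.0084 0 0 0 0"

```text
time_s: 18.7
tool_pos: [432.6, -25.0, 291.4]
tcp_rot: [[-0.219, 0.976, -0.002], [0.976, 0.219, 0.0], [0.001, -0.002, -1.0]]
wrist_force: [1.2, -0.7, -0.2]
finger_gap: 47.0
grasp_force: 14.9
```

Request:
apply_moves --pt "0.032 0.0084 0 0 0 0" --pt "0.032 0.0084 0 0 0 0" --pt "0.032 0.0084 0 0 0 0" --pt "0.032 0.0085 0 0 0 -0.004" --pt "0.032 0.0085 0 0 0 -0.004"

```text
time_s: 19.2
tool_pos: [438.7, 140.1, 291.4]
tcp_rot: [[-0.227, 0.974, -0.002], [0.974, 0.227, -0.0], [0.0, -0.002, -1.0]]
wrist_force: [1.6, -0.4, -0.3]
finger_gap: 46.6
grasp_force: 14.9
```

Request:
apply_moves --pt "0 0 0 0 0 0" --pt "0 0 0 0 0 0" --pt "0 0 0 0 0 0" --pt "0 0 0 0 0 0" --pt "0 0 0 0 0 0"

```text
time_s: 19.7
tool_pos: [439.4, 138.1, 292.5]
tcp_rot: [[-0.225, 0.974, -0.0], [0.974, 0.225, -0.0], [-0.0, -0.0, -1.0]]
wrist_force: [-1.0, -0.1, 0.2]
finger_gap: 47.0
grasp_force: 14.9
```

```bash
python3 - <<'E'
from h import *
s=robot.sense();print(s['tool_pos'],s['wrist_force'])
X=np.array([np.cos(np.radians(13.1)),np.sin(np.radians(13.1))]);Y=np.array([-X[1],X[0]]);o=np.array([437,139.4])
for n in ('scene','side','wrist'):
    p,d,c=snap(n); W=cloud(c,d,n); Z=W[...,2]; r=W[...,:2]-o; a=r@X;b=r@Y
    print(n)
    m=(Z>135)&(Z<156)&(abs(a)<25)&(abs(b)<45)   # bay wall tops
    print(' walls',m.sum(),'b hist',np.histogram(b[m],np.arange(-45,46,3))[0])
    for sg in (-1,1):
        k=m&(Z>145)&(b*sg>22)&(b*sg<36)
        if k.sum()>3: print('  side',sg,k.sum(),np.median(b[k]).round(1),np.percentile(b[k],[5,95]).round(1),np.polyfit(a[k],b[k],1).round(3))
    m=(Z>205)&(Z<300)&(abs(a)<60)&(abs(b)<60)
    m=(Z>190)&(Z<225)&(abs(a)<35)&(abs(b)<35)   # carton lower part
    if m.sum()>9: print(' carton',m.sum(),np.percentile(a[m],[2,98]).round(1),np.percentile(b[m],[2,98]).round(1),np.nanmin(Z[m]))
    save(f'p_{n}.png',p)
E
python3 go.py 437 139.4 300 13.1 1
```

```text
[439.41943044 138.11201216 292.50302935] [-0.95504795 -0.1192302   0.21325589]
scene
 walls 56 b hist [ 0  0  0  0  0  2  0  0  0  0  0  0  0  0  0  0  0  0  0  0  0  0  0  6
 29  9  1  2  4  3]
  side 1 26 28.5 [26.3 32.3] [ 0.056 28.541]
 carton 70 [-21.9  21.8] [19.3 22.2] 194.77367511181527
side
 walls 44 b hist [ 0  0  0  0  0 12  0  0  0  0  0  0  0  0  0  0  0  0  0  0  0  0  0  2
 17  9  1  0  1  2]
  side -1 6 -28.5 [-29.1 -27.7] [-2.4000e-02 -2.8752e+01]
  side 1 17 29.2 [26.6 31.5] [4.0000e-03 2.9167e+01]
 carton 80 [-22.8  21.8] [-21.9  22.6] 193.73241314092996
wrist
 walls 365 b hist [  0   0   0   0   0   0   0   0   0   0   0   0   0   0   0   0   0   0
   0   0   0   0   0  38 228  20  21  18  21  19]
  side 1 216 28.1 [26.1 34.2] [ 0.07  28.417]
 carton 451 [-21.1  21.9] [21.4 22. ] 198.12222148199595
from [439.4 138.6 292.7] yaw_y 13.1 turn 0.0 tilt [ 0. -0.]
[[0.0013,-0.0022,-0.0073,0,0,np.float64(-0.0005)]]
```

View pics/p_wrist.png

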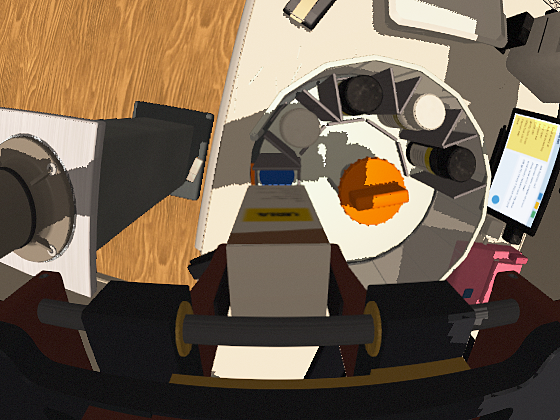

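The picture shows the carton hanging right over the pad bay: the pad is at (275,178), the ring at (378,190) and the tubs are upright. Lateral offset against the walls is under 1 mm, so I descend.

Request:
apply_moves --pt "0 0 0.02 0 0 0" --pt "0 0 0.015 0 0 0" --pt "0 0 0.015 0 0 0" --pt "0 0 0.015 0 0 0" --pt "0 0 0.015 0 0 0"

```text
time_s: 20.35
tool_pos: [439.5, 138.9, 212.2]
tcp_rot: [[-0.227, 0.974, 0.0], [0.974, 0.227, 0.0], [-0.0, 0.0, -1.0]]
wrist_force: [0.5, 1.0, -0.7]
finger_gap: 46.9
grasp_force: 14.9
```

Request:
apply_moves --pt "0 0 0.015 0 0 0" --pt "0 0 0.015 0 0 0" --pt "0 0 0.015 0 0 0" --pt "0 0 0.015 0 0 0" --pt "0 0 0 0 0 0"

```text
time_s: 20.85
tool_pos: [438.2, 138.4, 151.2]
tcp_rot: [[-0.227, 0.974, -0.003], [0.974, 0.227, -0.001], [-0.0, -0.003, -1.0]]
wrist_force: [0.3, -0.7, -1.1]
finger_gap: 47.2
grasp_force: 14.9
```

No contact yet and about 27 mm to go.

Request:
apply_moves --pt "0 0 0.008 0 0 0" --pt "0 0 0.007 0 0 0" --pt "0 0 0.004 0 0 0" --pt "0 0 0.002 0 0 0" --pt "0 0 0 0 0 0"

```text
time_s: 21.35
tool_pos: [439.3, 139.1, 131.5]
tcp_rot: [[-0.227, 0.974, -0.0], [0.974, 0.227, -0.0], [-0.0, -0.0, -1.0]]
wrist_force: [0.9, 0.3, -0.7]
finger_gap: 47.1
grasp_force: 14.9
```

Request:
apply_moves --pt "0 0 0.001 0 0 0" --pt "0 0 0.001 0 0 0" --pt "0 0 0.001 0 0 0" --pt "0 0 0 0 0 0" --pt "0 0 0 0 0 0"

```text
time_s: 21.85
tool_pos: [439.4, 139.1, 128.7]
tcp_rot: [[-0.227, 0.974, 0.0], [0.974, 0.227, -0.0], [-0.0, 0.0, -1.0]]
wrist_force: [-0.2, -0.1, -0.2]
finger_gap: 47.5
grasp_force: 14.9
```

Request:
apply_moves --pt "0 0 0.001 0 0 0" --pt "0 0 0.001 0 0 0" --pt "0 0 0.001 0 0 0" --pt "0 0 0 0 0 0" --pt "0 0 0 0 0 0"

```text
time_s: 22.35
tool_pos: [439.3, 139.1, 125.6]
tcp_rot: [[-0.227, 0.974, -0.0], [0.974, 0.227, -0.0], [0.0, -0.0, -1.0]]
wrist_force: [-0.9, 0.1, -0.2]
finger_gap: 47.0
grasp_force: 14.9
```

Request:
apply_moves --pt "0 0 0.001 0 0 0" --pt "0 0 0.001 0 0 0" --pt "0 0 0.0005 0 0 0" --pt "0 0 0 0 0 0" --pt "0 0 0 0 0 0"

```text
time_s: 22.85
tool_pos: [439.3, 139.3, 124.0]
tcp_rot: [[-0.227, 0.974, 0.0], [0.974, 0.227, -0.001], [-0.001, -0.0, -1.0]]
wrist_force: [-2.8, -0.9, 10.4]
finger_gap: 47.0
grasp_force: 15.0
```

Contact at 10 N. I release and back off upwards.

Request:
apply_moves --pt "0 0 0 0 0 0" --pt "0 0 0 0 0 0" --pt "0 0 0 0 0 0" --pt "0 0 0 0 0 0" --pt "0 0 0 0 0 0" --hand 0.068

```text
time_s: 23.35
tool_pos: [439.3, 139.1, 123.1]
tcp_rot: [[-0.227, 0.974, -0.0], [0.974, 0.227, -0.0], [0.0, -0.0, -1.0]]
wrist_force: [-0.3, 0.6, -0.1]
finger_gap: 67.8
grasp_force: 0.0
```

Request:
apply_moves --pt "0 0 -0.01 0 0 0" --pt "0 0 -0.02 0 0 0" --pt "0 0 -0.03 0 0 0" --pt "0 0 -0.04 0 0 0" --pt "0 0 -0.04 0 0 0"

```text
time_s: 23.85
tool_pos: [438.8, 139.2, 265.1]
tcp_rot: [[-0.228, 0.974, -0.0], [0.974, 0.228, 0.0], [0.0, -0.0, -1.0]]
wrist_force: [0.6, -0.7, 0.2]
finger_gap: 68.0
grasp_force: 0.0
```

Run:
```python
from h import *
p,d,c=snap('wrist'); save('w8.png',p)
W=cloud(c,d,'wrist');hsv=cv2.cvtColor(p,cv2.COLOR_RGB2HSV);Z=W[...,2]
q=W[(Z>151)&(Z<163)&(np.hypot(W[...,0]-437,W[...,1]-139)<40)]
print('carton top',len(q),q.mean(0),q[:,2].std(),cv2.minAreaRect(q[:,:2].astype('float32')))
p,d,c=snap('scene');W=cloud(c,d);hsv=cv2.cvtColor(p,cv2.COLOR_RGB2HSV);Z=W[...,2]
m=(cv2.inRange(hsv,(5,130,60),(20,255,255))>0)&(np.hypot(W[...,0]-538,W[...,1]-163)<45)
for a,b in ((105,140),(145,190)):
    q=W[m&(Z>a)&(Z<b)]
    if len(q)>5: print('ring',len(q),q.mean(0))
```

```text
carton top 2875 [437.52236524 140.34945545 156.2025801 ] 1.4142842197928092 ((436.5177307128906, 143.28660583496094), (45.60132598876953, 67.72550201416016), 13.184771537780762)
ring 341 [534.98236451 168.51697244 125.54795638]
ring 115 [536.37240125 164.21872463 156.55581177]
```

View pics/w8.png

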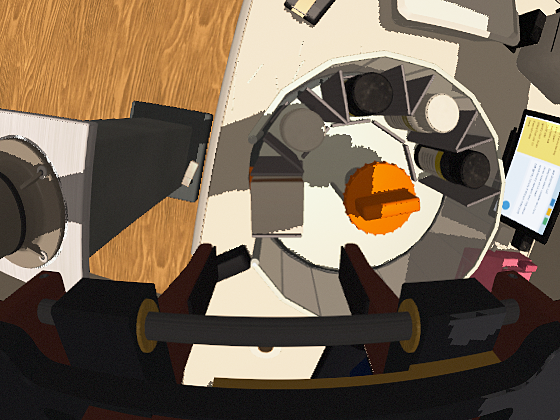

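The last picture shows the carton upright in the bay at (277,207), its top measured at 156 mm. The ring is home at (382,195), the tubs are standing and the gripper is clear.

```bash
python3 -c "
from workcell import close_job
print(close_job())"
```

```text
the job is handed in; nothing more can be done
None
```

The job is handed in: by my last camera measurements the blue-pad bay is locked at the gap with the ring home, and the carton stands upright on the pad, printed front facing out; `close_job` returned no verdict.

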